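# Seat a pin block in the tilted locating nest

## Task

Lay the black two-pin block flat on the upper part of the tilted white plate, its long side parallel to the long blue stop, and let go so that it slides down by itself until it lies along the long stop. Then push it along that stop fully home into the corner and press it against the short stop with a steady 12 N or so for half a second, never pressing or knocking it against the nest with more than 25 N. Leave it lying there against both stops, and do not disturb the spool and the loupe.

Things in the scene. Friction and masses are not known exactly. Their poses are not given: they have to be found in the camera images.
- block_center (a point): Centre (11 mm above the underside) of the black block to be seated: a box 38 mm along x, 60 mm along y, 22 mm high, about 0.09 kg, with two light metal pins (6 mm thick, 9 mm high) on its top at y = -22 and +22 mm. Either way round will do. It starts flat on the bench.
- nest_corner (a point): Corner of the tilted white plate of the fixed nest: the point on the plate's surface where the inner faces of the two blue stops would meet. x runs along the long stop away from the short one, y up the slope away from the long stop, z off the plate. The plate covers x -12..140, y -12..130 mm. With the block fully home its centre is at x = 30, y = 19, z = 11 mm.
- long_stop (a point): Middle of the top inner edge of the long blue stop, on the plate's low side facing the robot: at x = 72, y = 0, z = 12 mm in the corner's frame. The stop is rigid, 12 mm high, 10 mm thick, 136 mm long (x 4..140), inner face at y = 0. The block's long side (60 mm) goes against it.
- short_stop (a point): Short blue stop (short_stop_bar) on the plate's left side; this is the middle of its top inner edge, at x = 0, y = 41, z = 12 mm in the corner's frame. Rigid, 12 mm high, 10 mm thick, 74 mm long (y 4..78), inner face at x = 0. The block's short side goes against it.
- nest: The whole nest on its fixed 160 x 175 mm grey base; origin under the base's middle. The plate is slippery (friction about 0.22), falls 24 degrees to the long stop and 6 to the short one: a block let go high up slides to the long stop but as a rule sticks short of the short one. Corner 34 mm, highest edge 105 mm above the bench. The plate rides on rubber springs: it yields 1 mm for 4 N pressed along its z.
- spool: Solder spool, 55 mm across and 46 mm high, standing on the bench, origin under its centre. To be left alone.
- loupe: Black eyepiece loupe, 34 mm across and 30 mm high, standing on the 6 mm thick pink foam pad, origin under its centre. To be left alone.
Not all that is in view belongs to the job. What is shaped like the part that bears block_center but green is not meant.

How it is judged:
By the outcome, as a careful person would: the job done as asked, in the order asked, and still so for the second after the job is handed in, with the robot touching nothing.
It also fails if it takes over 56 s, if anything falls off the work surface, if the arm or the gripper's body presses on something with over 40 N, if the wrist force passes 120 N, or if a joint passes its speed limit or range.

## Robot

A 6-joint arm with a two-finger parallel gripper is mounted at the origin on a cart in front of the work surface, level with it; the furniture and walls round the work are solid. World frame = base frame: x ahead of the robot, y to its left, z up, the work surface at z = 0. Lengths are in m, angles in rad, forces in N, time in s.
With the tool pointing down it reaches from about 0.3 to 0.75 m from the base axis. Payload 8.5 kg.
Tool frame: the origin (TCP) lies between the finger pads; the fingertips stand 8 mm ahead of it and the grasp point (between the pads) lies 11 mm behind it; z points along the fingers, y is the line along which they close (so a half turn about z gives the same grasp; the last joint's range is limited). The gripper opens to 85 mm and grips with 20 to 120 N. Pads are 22 mm wide; open, the fingers measure 114 mm over their backs; the gripper's body (76 mm by 85 mm) begins 54 mm behind the grasp point. The pads swing forward as they close: fully open they stand 13 mm farther back than shut.
Start: joints at [0.984, 0.381, 1.297, -0, 1.464, -0.215], TCP at [0.2, 0.512, 0.209] pointing down, gripper open.
Joint ranges: [-3.11, 3.11], [-0.89, 2.33], [0.22, 2.48], [-1.42, 4.56], [0.17, 2.85], [-2.88, 2.88]. Speed limits (rad/s): [2.39, 2.39, 3.14, 3.14, 3.14, 3.14].

## Interface

Orientations are given as a unit quaternion [x, y, z, w].
In Python, from rig import * gives the robot as it stands. Calls block until the motion is done:
- move_ptp(position, orientation): joint-space move of the TCP to a pose.
- movel(position, rotation=None, vel=0.15): straight line of the TCP; rotation=None keeps the orientation; vel is the mean speed in m/s.
- set_joints(angles): joint-space move.
- command_gripper(opening): opening from 0.0 (shut) to 1.0 (fully open); the grip force is fixed at half the most; returns when the fingers have stopped.
- pause(seconds).
- ik(position, orientation): joint angles nearest the present ones, or None.
- get_image(name): name is "side" or "top"; returns a dict with "color" (384x512x3 uint8, blue, green, red), "fovy" (degrees; the focal length in pixels is half the picture's height over the tangent of half this angle, whatever the lens; pixels are square), "cx", "cy" (the principal point, pixels), "origin" and "orientation" of the camera in the world. Camera axes: x right, y up, looking along -z (the intrinsics and any distortion apply to the point x, -y, -z); pixel columns grow to the right and rows downward; lengths in m; the calibration is good to about 2 mm. A picture is of the moment at which its call begins. There is no depth.
A pose or a line that the arm cannot do raises PlanningError and nothing moves.
- hand_in(): hands the job in; it is judged then, once.
Readings, each from a call of its own:
- get_clock(): time.
- get_joints(): joint angles.
- get_qvel(): joint speeds.
- get_joint_torque(): joint torques, N m.
- get_ee_pos(): TCP position.
- get_tool_rot(): TCP orientation.
- get_force(): force on the tool from outside, world axes, zero at the start.
- get_moment(): the same for the moment, N m.
- get_opening(): opening from 0.0 (shut) to 1.0 (fully open).
- get_gripper_force(): force on a finger pad.
Only numpy, scipy, OpenCV 4.12 (cv2) and the standard library are available. Lean on these libraries where they do the work, as an engineer would, in place of code of your own. Each camera call takes 0.05 s, during which the arm holds its last target. There are 200 camera calls.

## Working session

There is one attempt and no reset: what is moved stays moved. The work goes in short steps, each a Python script; the robot and the scene stay as the last script left them, time stands still between calls to the robot, and variables do not carry over. Pictures are saved under pics/ and viewed, at most 10 in all, crops included, and the job is handed in when it is done.

```bash
ls; mkdir -p pics; python3 - <<'E'
from rig import *
import cv2
for n in("side","top"):
    d=get_image(n); cv2.imwrite(f"pics/{n}0.png",d["color"])
    print(n,{k:v for k,v in d.items() if k!="color"})
print(get_clock(),get_tool_rot())
E
```

```text
pics
side {'fovy': 48.93222558268671, 'cx': 251.824478503939, 'cy': 187.4596678492599, 'origin': array([ 0.27775387, -0.78964346,  0.74554609]), 'orientation': array([ 0.39124069, -0.05636035, -0.13530187,  0.90854149])}
top {'fovy': 45.11254548423931, 'cx': 262.1918845364006, 'cy': 189.91842590104216, 'origin': array([ 0.42420372, -0.09168569,  1.24246048]), 'orientation': array([-0.02350374,  0.02770702,  0.71596299, -0.69719215])}
0.1 [ 1.84821462e-01  9.82771895e-01 -6.00527581e-04 -2.62849195e-04]
```

View pics/side0.png

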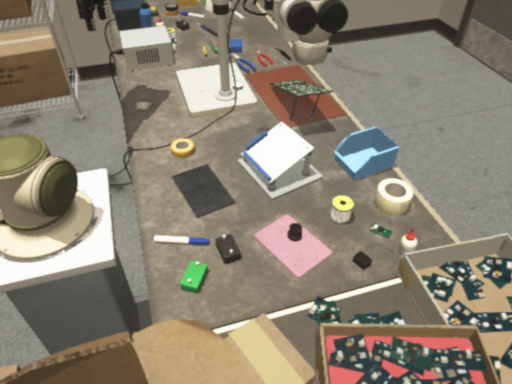

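View pics/top0.png

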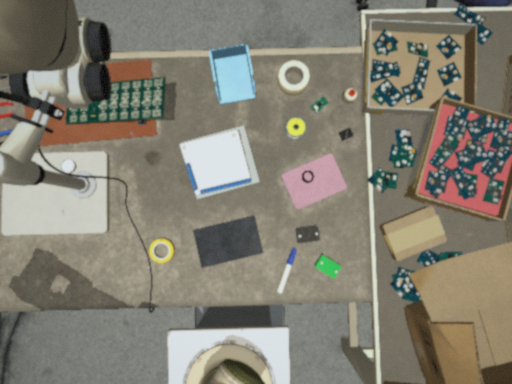

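The side view shows the black block at about (228,248), the nest at (280,158), the spool at (342,208) and the loupe at (295,232). In the top view the block is at (307,233), the nest at (218,162), the spool at (296,127) and the loupe at (308,176). I'll make one composite of zoomed crops for exact pixels.

```bash
python3 - <<'E'
import cv2,numpy as np
t=cv2.imread("pics/top0.png");s=cv2.imread("pics/side0.png")
def c(im,x,y,w,h,k):
    o=cv2.resize(im[y:y+h,x:x+w],None,fx=k,fy=k,interpolation=cv2.INTER_CUBIC)
    for i in range(0,w,10):
        cv2.line(o,(i*k,0),(i*k,4),(0,0,255),1); cv2.putText(o,str(x+i),(i*k,14),0,.33,(0,0,255),1)
    for i in range(10,h,10):
        cv2.line(o,(0,i*k),(4,i*k),(0,0,255),1); cv2.putText(o,str(y+i),(5,i*k+4),0,.33,(0,0,255),1)
    return o
A=c(t,172,120,100,75,4);B=c(s,234,118,100,75,4);C=c(t,288,215,40,30,10);D=c(s,208,228,40,30,10)
cv2.imwrite("pics/crop.png",np.vstack([np.hstack([A,B]),np.hstack([C,D])]))
E
```

```text
(no output)
```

View pics/crop.png

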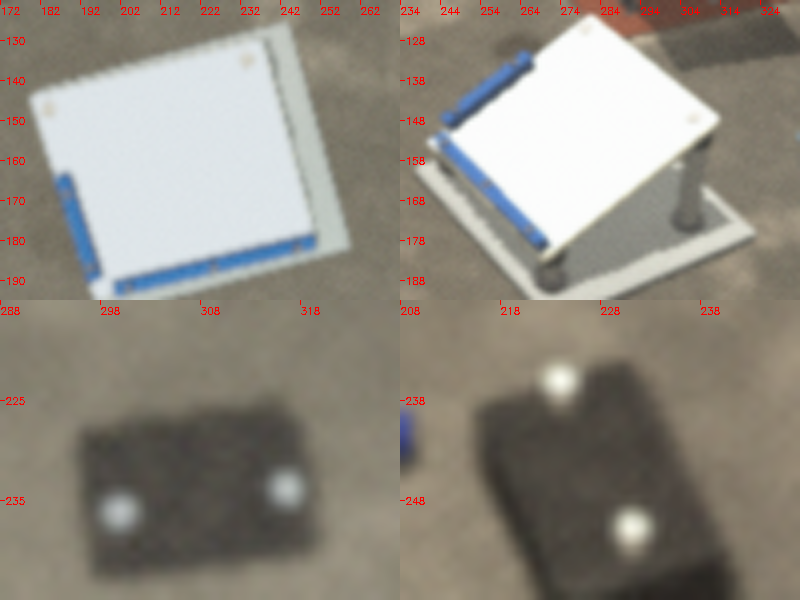

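Top view: the short stop runs from (188,164) to (195,189) and the long stop from (201,191) to (251,180). The block's pins are at (300,236) and (316.6,234). The side view gives the matching points. Next I'll fit the poses to both views.

```bash
cat > h.py <<'E'
import numpy as np, cv2
from scipy.spatial.transform import Rotation as R
from scipy.optimize import least_squares
CAM={"side":(48.93222558,251.824,187.46,[0.27775387,-0.78964346,0.74554609],[0.39124069,-0.05636035,-0.13530187,0.90854149]),
"top":(45.112545,262.192,189.918,[0.42420372,-0.09168569,1.24246048],[-0.02350374,0.02770702,0.71596299,-0.69719215])}
def proj(cam,P):
    f,cx,cy,o,q=CAM[cam]; F=192/np.tan(np.radians(f)/2)
    p=R.from_quat(q).inv().apply(np.atleast_2d(P)-o)
    return np.c_[cx+F*p[:,0]/-p[:,2],cy-F*p[:,1]/-p[:,2]]
E
cat > fit.py <<'E'
from h import *
def px(u,v,x,y,k): return ((u+.5)/k-.5+x,(v+.5)/k-.5+y)
nt=[((-12,130,0),30,97),((140,130,0),265,40),((-5,78,12),64,177),((-5,4,12),94,274),((4,-5,12),117,286),((140,-5,12),315,242)]
ns=[((-12,130,0),192,15),((140,130,0),318,118),((140,-12,0),155,260),((-5,78,12),129,61),((-5,4,12),49,120),((4,-5,12),42,138),((140,-5,12),144,245)]
Pt=np.array([a[0] for a in nt])/1e3;Ut=np.array([px(a[1],a[2],172,120,4) for a in nt])
Ps=np.array([a[0] for a in ns])/1e3;Us=np.array([px(a[1],a[2],234,118,4) for a in ns])
tx,ty=np.radians(24),np.radians(-6)
# z-axis fixed: plate falls 24 deg along -y and 6 along -x
def Rn(yaw,a=tx,b=ty): return R.from_euler('ZXY',[yaw,a,b])
def f(p):
    r=Rn(*p[3:]) if len(p)>4 else Rn(p[3]); 
    e=np.r_[(proj("top",r.apply(Pt)+p[:3])-Ut).ravel(),(proj("side",r.apply(Ps)+p[:3])-Us).ravel(),(p[2]-.034)/.001]
    return np.r_[e,(np.array(p[4:])-[tx,ty])/.03] if len(p)>4 else e
for x0 in([.4,.05,.034,-1.35],[.4,.05,.034,-1.35,tx,ty]):
    s=least_squares(f,x0);print(s.x.round(4),np.degrees(s.x[3:]).round(2));print(s.fun[:26].reshape(-1,2).round(2).tolist())
t=px(120,512-300,288,215,10),px(286,490-300,288,215,10)
sd=px(160,80,208,228,10),px(232,227,208,228,10)
# block: pins ; side view: left(far, y?) 
def g(p,sw):
    d=np.array([-np.sin(p[2]),np.cos(p[2]),0])*.022
    e=[]
    for cam,obs,z in(("top",t,.030),("side",sd,.027)):
        P=np.array([[p[0],p[1],z]]*2)+[d,-d]
        e.append((proj(cam,P)-np.array(obs)).ravel())
    return np.concatenate(e)
s=least_squares(lambda p:g(p,0),[.25,-.2,0]);print("block",s.x.round(4),s.fun.round(2))
E
python3 fit.py
```

```text
[ 0.5192  0.065   0.0332 -1.3196] [-75.61]
[[0.3, -0.61], [-0.43, -1.26], [0.06, -0.83], [1.23, 1.32], [-0.17, 0.63], [0.88, -0.9], [0.02, -0.08], [0.98, -0.08], [-2.84, 0.12], [0.58, -1.69], [-0.91, 0.55], [-0.22, -0.3], [0.31, -0.8]]
[ 0.5194  0.0652  0.0332 -1.3217  0.4276 -0.0978] [-75.73  24.5   -5.6 ]
[[0.27, -0.6], [-0.35, -1.2], [0.05, -0.81], [1.18, 1.28], [-0.23, 0.59], [0.86, -0.92], [-0.02, -0.39], [0.94, -0.06], [-2.78, 0.35], [0.54, -1.86], [-0.89, 0.5], [-0.19, -0.31], [0.34, -0.53]]
block [ 0.3926 -0.2154  0.1077] [-0.36 -0.26 -0.3  -0.33 -0.13  0.47 -0.21  0.35]
```

```bash
sed -i 's/,((140,-12,0),155,260)//; s/((-5,78,12),64,177),((-5,4,12),94,274),((4,-5,12),117,286),((140,-5,12),315,242)/((-5,78,12),63.5,174),((-5,4,12),95,279),((4,-5,12),115,288),((140,-5,12),317,241)/; s/((-5,78,12),129,61),((-5,4,12),49,120),((4,-5,12),42,138),((140,-5,12),144,245)/((-5,78,12),131,58),((-5,4,12),47,122),((4,-5,12),40,135),((140,-5,12),146,247)/; s/:26/:24/' fit.py; python3 fit.py
sed 's/ZXY.,\[yaw,a,b\]/ZYX'"'"',[yaw,b,a]/' fit.py > fit2.py; python3 fit2.py
python3 - <<'E'
from h import *
r=R.from_euler('ZXY',[-75.6,24,-6],degrees=True);print(r.as_matrix().round(3))
E
```

```text
[ 0.5187  0.0656  0.0334 -1.328 ] [-76.09]
[[0.45, -0.55], [-0.16, -0.72], [0.17, 0.05], [0.75, 0.26], [0.08, 0.35], [0.24, -0.0], [0.0, -0.05], [0.55, 0.12], [-0.05, -0.98], [-0.65, -0.1], [0.01, 0.3], [-0.9, -1.33]]
[ 0.5187  0.0659  0.0334 -1.3304  0.4242 -0.0923] [-76.23  24.31  -5.29]
[[0.39, -0.53], [-0.11, -0.71], [0.14, 0.07], [0.67, 0.26], [0.0, 0.34], [0.2, -0.08], [-0.05, -0.29], [0.59, 0.42], [-0.09, -1.12], [-0.67, -0.18], [-0.0, 0.26], [-0.79, -0.9]]
block [ 0.3926 -0.2154  0.1077] [-0.36 -0.26 -0.3  -0.33 -0.13  0.47 -0.21  0.35]
[ 0.5187  0.0653  0.0333 -1.3728] [-78.65]
[[0.5, -0.57], [-0.19, -0.71], [0.19, 0.03], [0.82, 0.24], [0.14, 0.35], [0.28, 0.06], [0.04, 0.1], [0.5, -0.16], [-0.02, -0.9], [-0.62, -0.03], [0.03, 0.34], [-0.99, -1.64]]
[ 0.5187  0.0659  0.0334 -1.3688  0.4247 -0.086 ] [-78.43  24.33  -4.93]
[[0.4, -0.53], [-0.12, -0.71], [0.15, 0.07], [0.69, 0.26], [0.01, 0.35], [0.21, -0.07], [-0.04, -0.24], [0.58, 0.37], [-0.08, -1.09], [-0.67, -0.17], [-0.0, 0.26], [-0.81, -0.98]]
block [ 0.3926 -0.2154  0.1077] [-0.36 -0.26 -0.3  -0.33 -0.13  0.47 -0.21  0.35]
[[ 0.206  0.885 -0.418]
 [-0.974  0.227  0.001]
 [ 0.095  0.407  0.909]]
```

```bash
cat >> h.py <<'E'
NO=np.array([.5187,.0656,.034]); NR=R.from_euler('ZXY',[-76.15,24,-6],degrees=True)
def N(x,y,z): return NR.apply(np.array([x,y,z])/1e3)+NO     # mm in nest frame -> world
def quat(y,z): 
    x=np.cross(y,z); return R.from_matrix(np.c_[x,y,z]).as_quat()
QN={s:(NR*R.from_quat(quat(np.array([s,0,0.]),np.array([0,0,-1.])))).as_quat() for s in(1,-1)}
psi=.1077; QB=quat(np.array([-np.sin(psi),np.cos(psi),0]),np.array([0,0,-1.]))
BC=np.array([.3926,-.2154,0])
E
python3 - <<'E'
from h import *
from rig import *
print(ik(BC+[0,0,.1],QB),ik(BC+[0,0,.009],QB))
for s in(1,-1): print(s,ik(N(75,82,9),QN[s]),ik(N(110,19,60),QN[s]))
command_gripper(1.0)
move_ptp(BC+[0,0,.12],QB)
f0=get_force()
movel(BC+[0,0,.045]); movel(BC+[0,0,.009],vel=.06)
print(get_clock(),get_force()-f0,get_ee_pos())
command_gripper(0.0)
print(get_opening(),get_gripper_force(),get_force()-f0)
movel(BC+[0,0,.06],vel=.15)
print(get_clock(),get_opening(),get_gripper_force(),get_force()-f0)
for n in("side","top"):
    d=get_image(n); cv2.imwrite(f"pics/{n}1.png",d["color"])
a=cv2.imread("pics/side1.png")[180:320,140:340];b=cv2.imread("pics/top1.png")[170:310,210:410]
cv2.imwrite("pics/g.png",cv2.resize(np.hstack([a,b]),None,fx=2,fy=2))
E
```

```text
[-7.67303593e-01  3.29332767e-01  1.74170297e+00 -4.44089210e-16
  1.07055692e+00 -2.44579992e+00] [-7.67303593e-01  4.83675663e-01  1.85017465e+00 -4.44089210e-16
  8.07742341e-01 -2.44579992e+00]
1 [-0.22025549  0.44862374  1.69728631  0.15922458  0.57877899  1.01610573] [-0.37222472  0.31264566  1.84619439  0.26723463  0.59311932  0.786451  ]
-1 [-0.22025549  0.44862374  1.69728631  0.15922458  0.57877899 -2.12548693] [-0.37222472  0.31264566  1.84619439  0.26723463  0.59311932 -2.35514165]
4.3917 [-0.75421109  0.49572318  0.54406837] [ 0.3927386  -0.2155132   0.00917616]
-0.002232326114627446 0.0 [0.18376973 0.31161187 1.21110195]
5.65 -0.003311363863002177 0.0 [-1.24369616  0.13749893  0.06208405]
```

View pics/g.png

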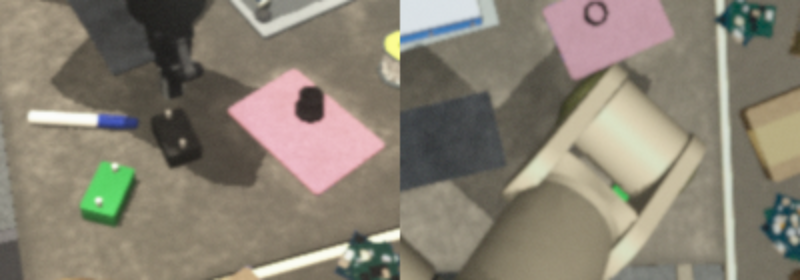

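```bash
python3 - <<'E'
from h import *
from rig import *
p=get_ee_pos(); q=R.from_quat(get_tool_rot()); print(p,q.as_matrix().round(3).tolist())
print(proj("side",[p,p+q.apply([0,0,.008]),p+q.apply([0,0,-.05]),BC+[0,0,.022]]))
for n in("side","top"):
    d=get_image(n);print(n,d["origin"],d["orientation"],d["cx"],d["cy"],d["fovy"])
a=cv2.imread("pics/side1.png")[200:275,180:280]
cv2.imwrite("pics/g2.png",cv2.resize(a,None,fx=8,fy=8,interpolation=cv2.INTER_CUBIC))
E
```

```text
[ 0.39215726 -0.21499173  0.05905405] [[-0.994, -0.107, -0.001], [-0.107, 0.994, 0.001], [0.001, 0.001, -1.0]]
[[226.02222322 233.51191878]
 [226.18668247 235.94887684]
 [224.94671471 217.57502844]
 [227.03780197 244.65955765]]
side [ 0.27775387 -0.78964346  0.74554609] [ 0.39124069 -0.05636035 -0.13530187  0.90854149] 251.824478503939 187.4596678492599 48.93222558268671
top [ 0.42420372 -0.09168569  1.24246048] [-0.02350374  0.02770702  0.71596299 -0.69719215] 262.1918845364006 189.91842590104216 45.11254548423931
```

View pics/g2.png

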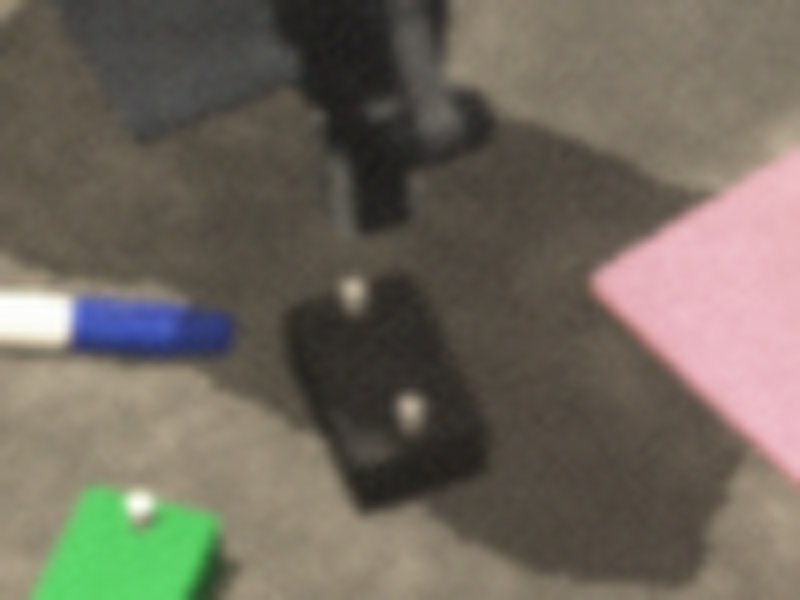

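The side view shows the block unmoved, with pins at (224,236.6) and (231,251). The shut fingertip is at (226,229), while the model predicts (226,236). I'll touch the bench at a clear spot to see whether the tip height or the camera model is wrong.

```bash
python3 - <<'E'
from h import *
from rig import *
P=np.array([.385,-.135,0])
movel(P+[0,0,.06],vel=.2); movel(P+[0,0,.016],vel=.1); f0=get_force()
z=.016
while z>-.02:
    z-=.002; movel(P+[0,0,z],vel=.05); f=(get_force()-f0)[2]
    if f>4: break
print("z",z,get_ee_pos(),f,get_clock())
if f<=4: print("no touch")
e=get_ee_pos()
for n in("side","top"):
    d=get_image(n); cv2.imwrite(f"pics/{n}2.png",d["color"])
print(proj("side",[e,e+[0,0,-.008]]),proj("side",[[e[0],e[1],0]]))
a=cv2.imread("pics/side2.png")[180:280,140:273]
cv2.imwrite("pics/g3.png",cv2.resize(a,None,fx=6,fy=6,interpolation=cv2.INTER_CUBIC))
movel(P+[0,0,.06],vel=.2)
E
```

```text
z -0.020000000000000004 [ 0.38495355 -0.13496555 -0.0201044 ] -1.0118060623007663 11.4917
no touch
[[216.27971586 231.19532443]
 [216.48490973 233.38498433]] [[215.75399246 225.58523739]]
```

View pics/g3.png

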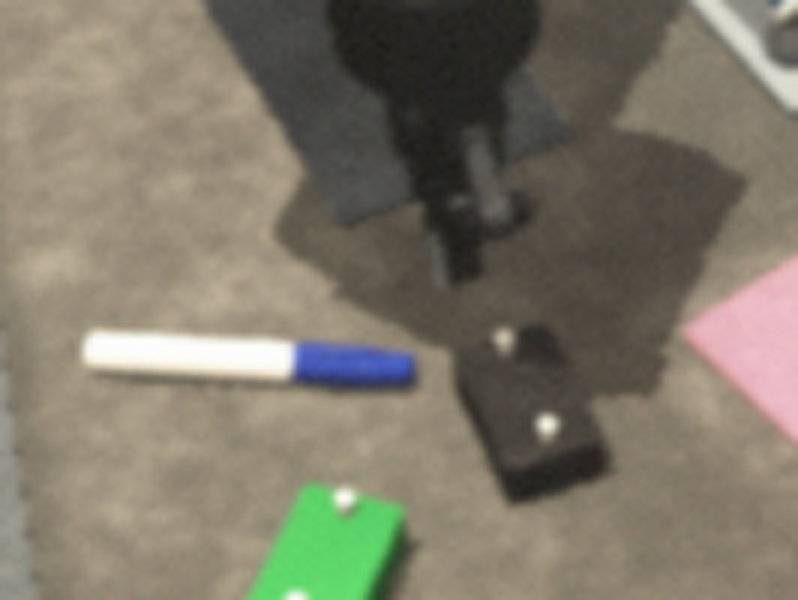

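At TCP z = -20 mm there is still no touch. The tip is seen at (216,227), about 23 mm short of the stated tip. The horizontal position agrees, so I'll go on down to find the real offset by touch.

```bash
python3 - <<'E'
from h import *
from rig import *
P=np.array([.385,-.135,0])
movel(P+[0,0,-.017],vel=.2); f0=get_force(); z=-.017
while z>-.036:
    z-=.001; movel(P+[0,0,z],vel=.05); f=(get_force()-f0)[2]
    if f>3: break
print("z",z,get_ee_pos(),f,get_clock(),get_joints())
movel(P+[0,0,.05],vel=.25); print(get_force()-f0)
E
```

```text
z -0.023000000000000007 [ 0.38502252 -0.13503158 -0.02222042] 16.13705144497067 14.175 [-6.29362728e-01  5.07762181e-01  1.98657841e+00 -1.43710650e-04
  6.46455009e-01 -2.30787378e+00]
[-0.27819631 -0.04803767 -0.59052592]
```

The shut tips touch the bench at TCP z = -0.022, about 30 mm off the stated tool length. I'll grasp with that corrected, hover over the plate tilted, and use the side view to tell a tool-length error from a world-z error.

```bash
cat > s.py <<'E'
from h import *
from rig import *
command_gripper(1.0)
movel(BC+[0,0,.05],R.from_quat(QB).as_quat(),vel=.25)
f0=get_force()
movel(BC+[0,0,.02],vel=.15)
z=.02
while z>-.020:
    z-=.005; movel(BC+[0,0,z],vel=.1)
    if (get_force()-f0)[2]>4: print("touch",z,get_force()-f0); break
command_gripper(0.0)
o=get_opening(); print(z,"open",o,get_gripper_force(),get_clock())
if o<.4: raise SystemExit
movel(BC+[0,0,.10],vel=.25)
print(get_opening(),get_force()-f0)
# hover: 30mm tool-length offset assumption
h=N(75,82,9-29+35)
move_ptp(h,QN[-1]); print(get_clock(),get_opening(),get_ee_pos()-h)
d=get_image("side"); cv2.imwrite("pics/side3.png",d["color"])
d2=get_image("top"); cv2.imwrite("pics/top3.png",d2["color"])
for nm,off in(("len",np.zeros(3)),("bias",np.array([0,0,.03])-NR.apply([0,0,.03]))):
    pins=np.array([N(75+s*22,82,35+27)+off for s in(1,-1)]); low=np.array([N(75+30,82-19,35)+off,N(75+30,82+19,35)+off])
    print(nm,"side",proj("side",np.r_[pins,low]).round(1).tolist(),"top",proj("top",np.r_[pins,low]).round(1).tolist())
a=d["color"][110:210,220:353]
cv2.imwrite("pics/g4.png",cv2.resize(a,None,fx=6,fy=6,interpolation=cv2.INTER_CUBIC))
E
python3 s.py
```

```text
-0.020000000000000004 open 0.684550040225394 64.94553208351135 18.6083
0.6844958406258932 [-0.29433947  0.35219461 -2.2824705 ]
20.375 0.6857350658678432 [-0.00025566 -0.00084537 -0.00042146]
len side [[280.6, 134.5], [271.5, 126.7], [280.2, 147.9], [292.2, 138.5]] top [[224.7, 157.9], [207.2, 162.1], [230.6, 161.2], [226.5, 146.8]]
bias side [[285.5, 132.7], [276.3, 125.0], [285.0, 146.2], [297.0, 136.8]] top [[224.6, 152.6], [207.0, 156.8], [230.4, 156.0], [226.4, 141.5]]
```

```bash
ls pics
```

```text
crop.png
g.png
g2.png
g3.png
g4.png
side0.png
side1.png
side2.png
side3.png
top0.png
top1.png
top2.png
top3.png
```

View pics/g4.png

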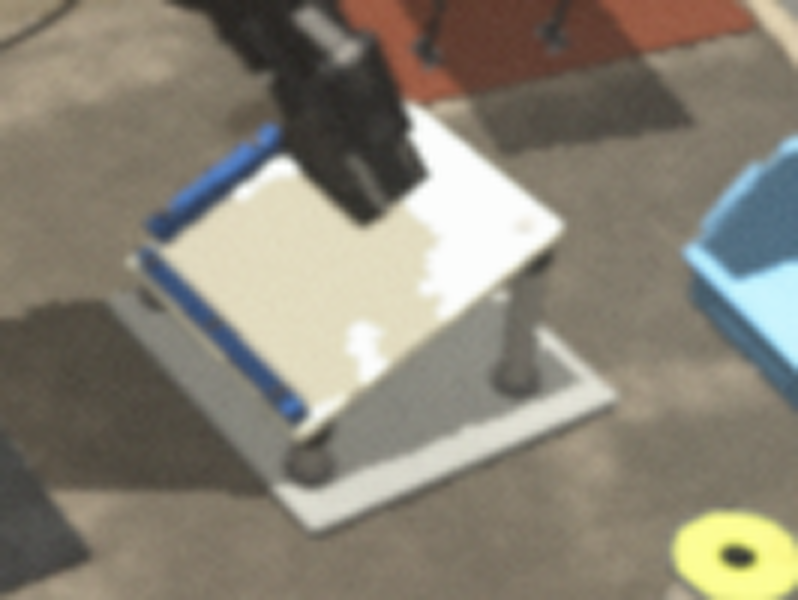

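The held block's lower corners appear at (282,147.5) and (291,139.7). These match the tool-length model, (280,148) and (292,138.5). Now I'll lower it, release it and look.

```bash
cat > s2.py <<'E'
from h import *
from rig import *
q=QN[-1]; n=NR.apply([0,0,1]); f0=get_force()
movel(N(75,82,-20+6),q,vel=.12); f0=get_force()
z=-14
while z>-28:
    z-=1; movel(N(75,82,z),vel=.05); f=(get_force()-f0)@n
    if f>1.5: break
print("contact z",z,f,get_force()-f0,get_clock())
command_gripper(1.0); pause(.6)
movel(N(75,82,60),vel=.25)
movel(N(130,19,60),vel=.25)
print(get_clock())
for nm in("side","top"):
    d=get_image(nm); cv2.imwrite(f"pics/{nm}4.png",d["color"])
a=cv2.imread("pics/side4.png")[115:215,220:320];b=cv2.imread("pics/top4.png")[115:215,172:272]
cv2.imwrite("pics/g5.png",cv2.resize(np.hstack([a,b]),None,fx=4,fy=4,interpolation=cv2.INTER_CUBIC))
for x in(30,56):print(x,proj("side",[N(x-22,19,27),N(x+22,19,27)]).round(1).tolist(),proj("top",[N(x-22,19,27),N(x+22,19,27)]).round(1).tolist())
E
python3 s2.py
```

```text
contact z -20 4.110218031561277 [-1.95524841  0.47250029  3.62248217] 22.3667
24.3083
30 [[249.1, 143.0], [257.1, 150.8]] [[198.5, 185.2], [215.2, 181.2]]
56 [[253.8, 147.6], [262.1, 155.7]] [[208.4, 182.8], [225.0, 178.8]]
```

View pics/g5.png

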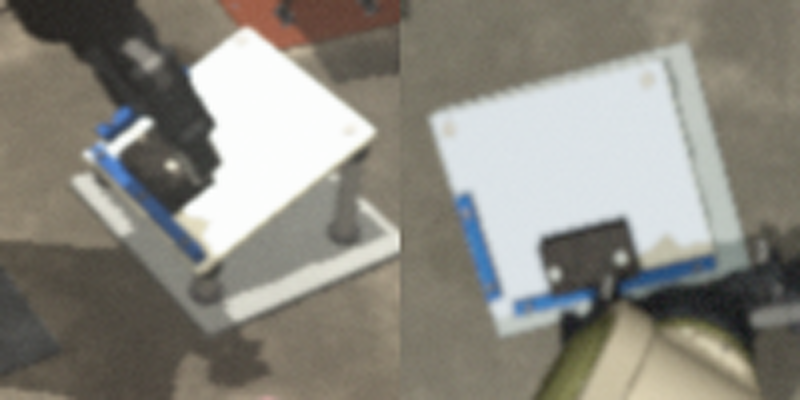

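The block lies along the long stop, with pins in the top view at (210.7,183) and (229.5,179), so its centre is at x ≈ 63 mm. Next I'll push with the shut fingers tilted 12° so the low tip edge leads, stepping by force.

```bash
cat > s3.py <<'E'
from h import *
from rig import *
a=np.radians(12); zt=np.array([-np.sin(a),0,-np.cos(a)]); yt=np.array([-np.cos(a),0,np.sin(a)])
q=(NR*R.from_quat(quat(yt,zt))).as_quat(); ax=NR.apply([1,0,0])
def T(lead,up=0): # lead: x of leading edge, mm
    tip=np.array([lead+14.5*np.cos(a),20,5.5+up]); return N(*(tip+22*zt))
command_gripper(0.0)
movel(T(112,50),q,vel=.3); movel(T(112,15),vel=.2); movel(T(112),vel=.08)
f0=get_force(); print("down",get_clock())
movel(T(78),vel=.05); print((get_force()-f0)@ax,NR.inv().apply(get_force()-f0))
x=78; F=0
def rd():
    pause(.04); return np.mean([(get_force()-f0)@ax for _ in range(3)])
while x>45 and F<2.5:
    x-=.5; movel(T(x),vel=.02); F=rd()
print("contact",x,F,get_clock(),NR.inv().apply(get_force()-f0))
x0=x; L=[]
while F<11 and x>x0-5:
    x-=min(.3,max(.05,(12-F)*.03)); movel(T(x),vel=.02); F=rd(); L.append((round(x,2),round(F,1)))
    if F>17: break
print(L,get_clock())
t0=get_clock(); H=[]
while get_clock()-t0<.9:
    pause(.1); H.append(round(float((get_force()-f0)@ax),1))
print("hold",H,NR.inv().apply(get_force()-f0))
E
python3 s3.py
```

```text
down 26.2417
-0.32504774352453375 [-0.32504774 -0.69430656  0.70093319]
contact 54.0 5.496049428551577 41.075 [ 5.49604943 -1.39579975  1.54521322]
[(np.float64(53.8), np.float64(5.2)), (np.float64(53.6), np.float64(6.3)), (np.float64(53.43), np.float64(6.7)), (np.float64(53.27), np.float64(7.5)), (np.float64(53.14), np.float64(7.5)), (np.float64(53.0), np.float64(8.5)), (np.float64(52.9), np.float64(9.5)), (np.float64(52.83), np.float64(8.9)), (np.float64(52.73), np.float64(9.8)), (np.float64(52.67), np.float64(10.3)), (np.float64(52.62), np.float64(10.6)), (np.float64(52.57), np.float64(10.0)), (np.float64(52.51), np.float64(10.4)), (np.float64(52.46), np.float64(10.1)), (np.float64(52.4), np.float64(10.6)), (np.float64(52.35), np.float64(12.2))] 45.7417
hold [11.6, 10.8, 11.0, 10.3, 11.6, 11.0, 11.9, 11.8, 11.9, 10.5] [10.5302082  -2.18350199  1.97936997]
```

```bash
cat > s4.py <<'E'
from h import *
from rig import *
ax=NR.apply([1,0,0]); n=NR.apply([0,0,1]); p=N(0,0,0); e=get_ee_pos()
f1=get_force()
a=np.radians(12); zt=np.array([-np.sin(a),0,-np.cos(a)])
def T(lead,up=0): return N(*(np.array([lead+14.5*np.cos(a),20,5.5+up])+22*zt))
movel(T(52.22),vel=.02); g=[]; t=get_clock()
while get_clock()-t<.6: pause(.1); g.append(get_force())
movel(T(58),vel=.06); movel(T(75,10),vel=.15); f0=get_force()
print([round(float((x-f0)@ax),1) for x in g])
movel(T(125,70),vel=.3); print(get_clock())
for nm in("side","top"):
    d=get_image(nm); cv2.imwrite(f"pics/{nm}5.png",d["color"])
a=cv2.imread("pics/side5.png")[115:215,220:320];b=cv2.imread("pics/top5.png")[115:215,172:272]
cv2.imwrite("pics/g6.png",cv2.resize(np.hstack([a,b]),None,fx=4,fy=4,interpolation=cv2.INTER_CUBIC))
E
python3 s4.py
```

```text
[13.0, 12.2, 12.5, 12.1, 12.6, 12.8]
48.5333
```

View pics/g6.png

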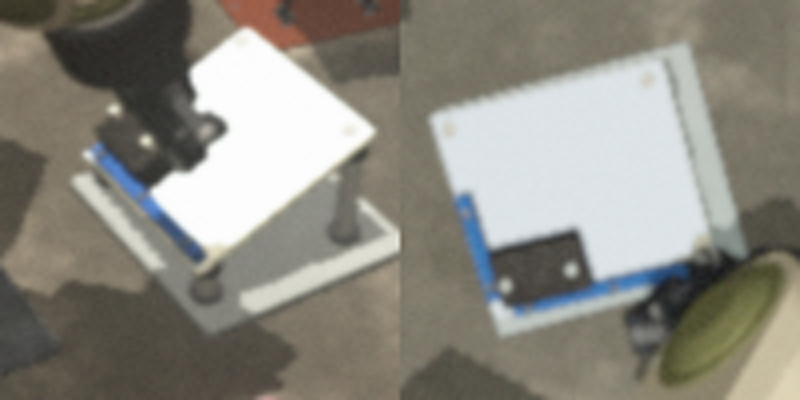

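The block's pins are at (198.2,186) and (214.7,182.5). The fully home prediction is (198.5,185) and (215.2,181), so the block is seated against both stops and the gripper is clear.

```bash
python3 -c "
from rig import *
print(hand_in(),get_clock())"
```

```text
the job is handed in; nothing more can be done
the job is handed in; nothing more can be done
```

The block slid down to the long stop, was pushed home into the corner and pressed against the short stop at about 12.5 N for 0.6 s. It lies against both stops in the last camera images, and the job was handed in at about 48.6 s; the knock against the long stop was not measured, and I didn't re-check the spool and loupe.

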